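# Hold the truffle carrier over the powder tray

### The arm

A 6-joint arm with a two-finger parallel gripper is mounted at the origin on a cart in front of the work surface, level with it; the furniture and walls round the work are solid. World frame = base frame: x ahead of the robot, y to its left, z up, the work surface at z = 0. Lengths are in mm, angles in rad, forces in N, time in s.
With the tool pointing down it reaches from about 300 to 775 mm from the base axis. Payload 14.6 kg.
Tool frame: the origin (TCP) lies between the finger pads; the fingertips stand 25 mm ahead of it and the grasp point (between the pads) lies 6 mm ahead of it; z points along the fingers, y is the line along which they close (so a half turn about z gives the same grasp; the last joint's range is limited). The gripper opens to 94 mm and grips with 3 to 60 N. Pads are 16 mm wide; open, the fingers measure 119 mm over their backs; the gripper's body (75 mm by 177 mm) begins 78 mm behind the grasp point.
Start: joints at [-1.41, 0.3, 1.521, -0, 1.321, -0.067], TCP at [124.203, -535.783, 230.446] pointing down, gripper open.
Joint ranges: [-3.03, 3.03], [-0.79, 2.21], [0.23, 2.52], [-1.04, 4.18], [0, 3.07], [-2.55, 2.55]. Speed limits (rad/s): [2.22, 2.22, 2.57, 3.14, 3.14, 3.14].

### API

Orientations are given as [roll, pitch, yaw] about the fixed x, y, z axes, in that order (R = Rz(yaw) Ry(pitch) Rx(roll)).
In Python, from cell import manip gives the robot as it stands. The module is installed in compiled form; this text tells all that it offers.
- The arm moves only by the tool step_arm, never from a script. Its argument "series" is one flat list of numbers, 5 for each row, row after row: the shift along the world's x, y, z in mm, then the turn about the world's z in rad, then the closure, from 0 (fully open) to 1 (shut). In form: [dx, dy, dz, spin, jaw, dx, dy, dz, spin, jaw, ...]. A call has 1 to 20 rows; each row shifts and turns the commanded pose from where the row before left it; what a row does not reach is not made up. A row lasts 1/8 s, in which the tool goes at most 62.5 mm and 10.7 degrees, less where a joint would pass 70% of its speed; a pose out of reach is approached as far as the arm can. A call is refused whole if a number of a shift passes 62.5 or a number of a turn 0.188, either way. A call with a gripper value outside its range is refused whole. The fingers move at their own pace and stop on an object; "squeeze" is the grip in N (left out, the last holds). Time passes only in rows, so rows that do not move let the fingers close. It gives the time, the measured TCP pose, the force, the opening and the grip force at its end, in the units of the state.
- manip.read_state(): the state, without advancing time (a new reading comes with each control period).
- manip.camera(name): name is "scene" or "top"; returns (picture, depth): 400x640x3 uint8, blue, green, red; 400x640 float32, mm along the optical axis (not along the pixel's ray), 0 where there is no reading.
- manip.camera_info(name): a dict with "fovy" (degrees; the focal length in pixels is half the picture's height over the tangent of half this angle, whatever the lens; pixels are square), "cx", "cy" (the principal point, pixels), "eye" and "orientation" of the camera in the world. Camera axes: x right, y down, z forward; pixel columns grow to the right and rows downward; lengths in mm; the calibration is good to about 2 mm. A picture is of the moment at which its call begins. camera_info takes no time and is no camera call.
- manip.sign_off(): hands the job in; it is judged then, once.
The state is a dict: "clock": time; "joints": joint angles; "qd": joint speeds; "effort": joint torques, N m; "eef_pos": TCP position; "eef_rot": TCP orientation; "wrist_force": force on the tool from outside, world axes, zero at the start; "moment": the same for the moment, N m; "finger_gap": finger opening in mm; "finger_force": force on a finger pad.
Only numpy, scipy, OpenCV 4.12 (cv2) and the standard library are available. Lean on these libraries where they do the work, as an engineer would, in place of code of your own. Each camera call takes 0.05 s, during which the arm holds its last target. There are 200 camera calls.

### The job

Take the truffle from the setting ring gently, because its chocolate shell is thin, and set it softly into the empty pocket of the two-pocket carrier. Then lift the carrier by its wooden grip, keeping it level all the way so that both loose truffles stay in their pockets, and finish while still holding it in the air, still and level, centred about a hand's breadth above the rim of the pink powder tray, ready for the cook to dust them. Leave the jars and stamps where they stand.

Things in the scene. Friction and masses are not known exactly. Their poses are not given: they have to be found in the camera images.
- truffle_1_center (a point): Centre of the loose truffle to be loaded: dark brown chocolate ball, 40 mm diameter, about 30 g, standing in the setting ring, its centre 36 mm above the table. The shell cracks when the contact forces on it (both fingers, push, impact) add up to more than 35 N; 5 to 8 N a finger (10 to 16 N together) carries it. Its axes mean nothing.
- truffle_2_center (a point): Centre of the second truffle, the same ball, which already lies loose in the other pocket of the carrier; the same force limit.
- setting_ring: Small steel stand fixed to the table: foot disc 60 mm diameter and 4 mm high, with an upright tube of 30 mm outer and 24 mm inner diameter that ends 20 mm above the table. Origin: centre of the underside. The truffle sits on the tube's mouth, more than its upper half free.
- carrier: Loose truffle carrier, about 0.32 kg, standing on the table at any yaw. Metal plate 230 (x) x 90 (y) x 6 mm, with a shallow round pocket at x = -85 mm (empty) and one at x = +85 mm, and an upright wooden grip in the middle, about which it balances. Origin: centre of the underside; z up. Keep it level: beyond some 30 degrees of tilt the truffles roll out.
- carrier_grip (a point): Point on the centre line of the wooden grip, 78 mm above the carrier's underside; axes as the carrier's. The grip is 26 mm (x) x 12 mm (y), its top 92 mm above the underside; pinch it across its 12 mm, fingers closing along the carrier's y. Any firm grip will do.
- pocket_empty (a point): Where a truffle's centre lies when seated in the empty pocket: 34 mm above the carrier's underside, at carrier x = -85 mm; axes as the carrier's. The pocket is a pedestal 31 mm in diameter, its floor 14 mm above the underside, with a rim 3 mm higher of 25 mm inner diameter; the truffle lies loose in it with about 2 mm of play.
- pocket_full (a point): Where truffle 2's centre lies when seated, in the pocket at carrier x = +85 mm, same height.
- powder_tray: Grey metal tray with pink powder, fixed on the table: 265 (x) x 325 (y) mm, rim 60 mm above the table. Origin: centre of the underside.
- jar_cocoa: Small loose jar with a red lid, 53 mm diameter, 56 mm high; leave alone. Origin: centre of the underside.
- jar_rose: Small loose jar with a white lid, 59 mm diameter, 64 mm high; leave alone. Origin: centre of the underside.
- stamp_1: Lighter loose wooden stamp, 36 x 36 mm foot, 74 mm high; leave alone. Origin: centre of the underside.
- stamp_2: Darker loose wooden stamp, same size; leave alone. Origin: centre of the underside.
Not all that is in view belongs to the job. What is shaped like the part that bears truffle_2_center but blue or orange is not meant.

How it is judged (in metres and radians):
On the way, in this order (a step that is already met when the one before it is completed fails the run):
1. The truffle lies released in the empty pocket while the carrier stands on the table, the other truffle still in its pocket (distance between truffle_1_center and pocket_empty below 0.008 m and distance between truffle_2_center and pocket_full below 0.008 m and contact force between truffle_1 and the fingers below 0.05 N and height (world z) of carrier below 0.01 m), for 0.3 s.
2. The carrier is off the table with both truffles in their pockets (distance between truffle_1_center and pocket_empty below 0.008 m and distance between truffle_2_center and pocket_full below 0.008 m and height (world z) of carrier above 0.04 m), for 0.2 s.
At the end, for the whole second after the job is handed in: Carrier held by the fingers at rest, within 0.12 rad of level, centre within 50 mm of the tray's centre in plan, underside 25 to 180 mm above its rim, not touching it; each truffle within 8 mm of its seat, no finger on it; jars and stamps upright within 30 mm of their start (distance between truffle_1_center and pocket_empty below 0.008 m and distance between truffle_2_center and pocket_full below 0.008 m and horizontal distance between carrier and powder_tray below 0.05 m and height (world z) of carrier between 0.085 and 0.24 m and angle between carrier's own z axis and vertical below 0.12 rad and linear speed of carrier below 0.03 m/s and angular speed of carrier below 0.15 rad/s and contact force between carrier and the fingers above 1 N and contact force between carrier and powder_tray below 0.05 N and contact force between each of truffle_1, truffle_2 and the fingers below 0.05 N and distance of each of jar_cocoa, jar_rose, stamp_1, stamp_2 from where it was at the start of the episode below 0.03 m and angle between each of jar_cocoa, jar_rose, stamp_1, stamp_2's own z axis and vertical below 0.2 rad); the arm keeps its last pose, push and grip.
It fails at once if A truffle's shell is cracked: the contact forces on it add up to more than 35 N (contact force between any of truffle_1, truffle_2 and anything else above 35 N).
It fails at once if The carrier is tipped more than 0.35 rad (20 degrees) (angle between carrier's own z axis and vertical above 0.35 rad).
It fails at once if A jar or stamp is pushed more than 30 mm or knocked over (distance of any of jar_cocoa, jar_rose, stamp_1, stamp_2 from where it was at the start of the episode above 0.03 m or angle between any of jar_cocoa, jar_rose, stamp_1, stamp_2's own z axis and vertical above 0.5 rad).
It also fails if it takes over 69 s, if anything falls off the work surface, if the arm or the gripper's body presses on something with over 40 N, if the wrist force passes 120 N, or if a joint passes its speed limit or range.

## Working session

There is one attempt and no reset: what is moved stays moved. The work goes in short steps, Python scripts to look and compute and a tool call to move; the robot and the scene stay as the last step left them, time stands still between calls to the robot, and variables do not carry over. Pictures are saved under pics/ and viewed, at most 10 in all, crops included, and the job is handed in when it is done.

Besides the shell and the picture viewer there is one more tool, called after "Emit:" as a command line: name --argument value ..., lists and objects as JSON in quotes. step_arm: Moves the arm, as the interface text tells. Its arguments: {"type":"object","properties":{"series":{"type":"array"},"squeeze":{"type":"number"}},"required":["series"]}

```bash
mkdir -p pics
cat > h.py <<'E'
import numpy as np, cv2
from cell import manip
from scipy.spatial.transform import Rotation as R
def cam(n):
    p,d=manip.camera(n); i=manip.camera_info(n); np.savez(''+n+'.npz',p=p,d=d); return p,d,i
def load(n):
    z=np.load(''+n+'.npz'); return z['p'],z['d'],manip.camera_info(n)
def rot(i):
    o=np.array(i['orientation'],float)
    return R.from_euler('xyz',o).as_matrix() if o.size==3 else (o if o.shape==(3,3) else R.from_quat(o).as_matrix())
def cloud(d,i):
    f=200/np.tan(np.radians(i['fovy'])/2); v,u=np.mgrid[0:400,0:640]
    c=np.stack([(u-i['cx'])/f*d,(v-i['cy'])/f*d,d],-1)
    return c@rot(i).T+np.array(i['eye'])
def at_z(u,v,z,i):
    f=200/np.tan(np.radians(i['fovy'])/2); r=rot(i)@np.array([(u-i['cx'])/f,(v-i['cy'])/f,1])
    e=np.array(i['eye']); return e+r*(z-e[2])/r[2]
E
python3 - <<'E'
from h import *
for n in('top','scene'):
    p,d,i=cam(n); print(i, (d>0).mean()); cv2.imwrite(f'pics/{n}0.png',p)
s=manip.read_state(); print(s['clock'],s['eef_pos'],s['eef_rot'],s['finger_gap'])
E
```

```text
{'fovy': 55.72269323154007, 'cx': 319.1548015011786, 'cy': 197.30046645133177, 'eye': array([469.33074961,  48.82541339, 940.67736598]), 'orientation': array([-3.03482615, -0.0072974 , -1.5550329 ])} 0.99610546875
{'fovy': 56.423305730843836, 'cx': 321.09730573709373, 'cy': 200.12265202886024, 'eye': array([ 175.71684085, -637.6206077 ,  634.56499554]), 'orientation': array([-2.16946247,  0.0217994 , -0.50382116])} 0.99590625
0.1 [ 124.17869944 -535.59358879  229.9476217 ] [-3.14058216e+00 -8.85748917e-05  2.27781558e-01] 93.688636921499
```

View pics/top0.png

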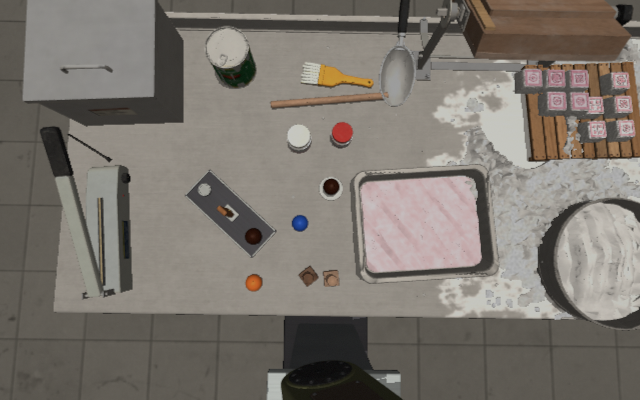

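View pics/scene0.png

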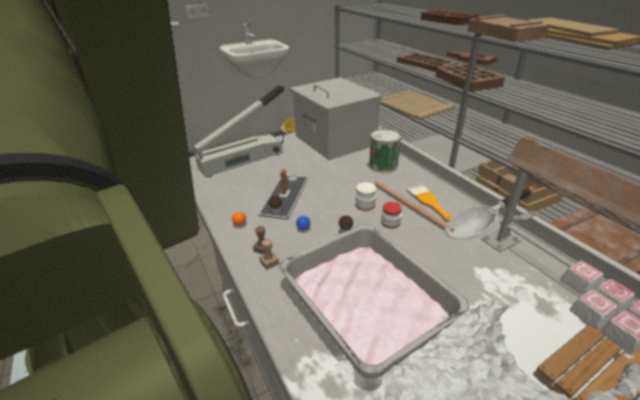

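The top view shows four balls. The dark brown one on the ring, at (331,187), is truffle 1. The dark one at (253,236), on the carrier, is truffle 2. The blue (300,223) and orange (254,283) balls are decoys. The empty pocket is at (204,189), the grip at (228,212) and the tray at about (425,223).

Run:
```python
from h import *
from scipy.optimize import least_squares
p,d,i=load('top'); P=cloud(d,i)
cv2.imwrite('pics/crop0.png',cv2.resize(p[120:300,180:360],(600,600),interpolation=cv2.INTER_CUBIC))
def sph(u,v,r0,z0):
    q=P[v-14:v+15,u-14:u+15].reshape(-1,3); c0=at_z(u,v,z0,i)
    q=q[(np.linalg.norm(q-c0,axis=1)<26)&(q[:,2]>z0-8)]
    r=least_squares(lambda c:np.linalg.norm(q-c,axis=1)-20,c0,loss='soft_l1'); return r.x.round(1),len(q),c0.round(1)
print('t1',sph(331,187,20,36),'t2',sph(253,236,20,34))
print('table z',P[160,280],P[260,200])
print('grip', [P[v,u].round(1) for u,v in((222,207),(225,209),(228,211),(231,214))])
m=(P[...,2]>70)&(P[...,2]<100); m[:180]=0;m[245:]=0;m[:,:190]=0;m[:,275:]=0
print('grip top',P[m].mean(0),m.sum(),P[m].min(0),P[m].max(0))
# plate pixels
m=(P[...,2]>3)&(P[...,2]<11);w=np.zeros(m.shape,bool);w[165:262,180:282]=1;m&=w
m&=(p.mean(-1)<110)
q=P[m][:,:2].astype(np.float32);print('plate',len(q),cv2.minAreaRect(q))
m=(P[...,2]>45)&(P[...,2]<70);w[:]=0;w[155:290,345:505]=1;m&=w
print('tray',cv2.minAreaRect(P[m][:,:2].astype(np.float32)),np.median(P[m][:,2]))
for n,u,v,z in(('pock',204,189,17),('jw',299,132,64),('jr',342,128,56),('s1',308,275,40),('s2',331,278,40),('blue',300,223,20),('or',254,283,20)):print(n,at_z(u,v,z,i).round(),P[v,u].round())
```

```text
t1 (array([593.1,  15.1,  34.9]), 213, array([591.8,  15.6,  36. ])) t2 (array([471.3, 199.2,  33.3]), 223, array([471.3, 199.8,  34. ]))
table z [663.06187867 143.77901827   1.31332429] [410.76419647 333.60366869  -1.42524594]
grip [array([535.3, 263.2,  86.6]), array([531.4, 258.2,  78.5]), array([527.9, 254.3,  65.2]), array([522. , 250.8,  48.9])]
grip top [526.93202292 260.97751704  88.58939381] 72 [517.12197567 250.6030624   75.51342881] [537.38762445 273.65983009  94.72896933]
plate 2325 ((527.5701904296875, 261.72406005859375), (228.4049835205078, 88.89309692382812), 48.49951171875)
tray ((509.25634765625, -205.90281677246094), (264.19512939453125, 324.72467041015625), 4.439978122711182) 56.52100547997043
pock [584. 327.  17.] [585. 328.  14.]
jw [718.  94.  64.] [720.  94.  60.]
jr [732.  -8.  56.] [732.  -8.  57.]
s1 [383.  67.  40.] [385.  66.  66.]
s2 [376.  13.  40.] [380.  14.  70.]
blue [505.  89.  20.] [504.  88.  38.]
or [360. 196.  20.] [362. 193.  38.]
```

View pics/crop0.png

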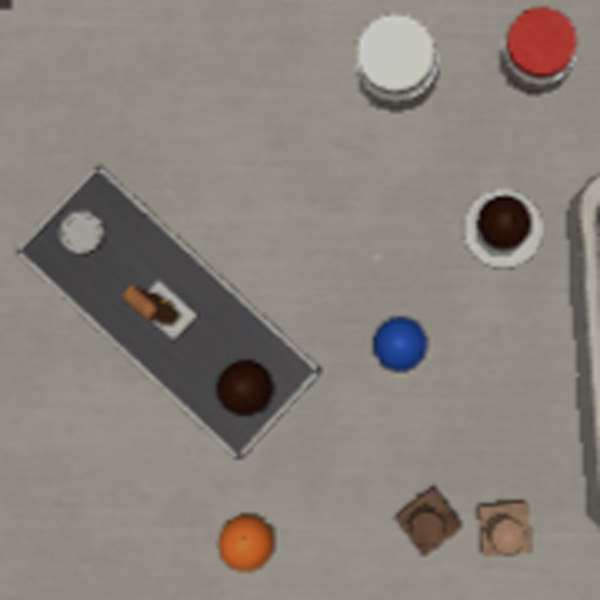

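The crop confirms it: the dark ball on the steel ring, crop (505,222), is truffle 1. The other dark ball, crop (245,388), lies in the carrier pocket. The pale pocket, crop (82,232), is empty. Moving above truffle 1.

Emit:
step_arm --series '[33.5,39.3,0,0.066,0,33.5,39.3,0,0.066,0,33.5,39.3,0,0.066,0,33.5,39.3,0,0.066,0,33.5,39.3,0,0.066,0,33.5,39.3,0,0.066,0,33.5,39.3,0,0.066,0,33.5,39.3,0,0.066,0,33.5,39.3,0,0.066,0,33.5,39.3,0,0.066,0,33.5,39.3,0,0.066,0,33.5,39.3,0,0.066,0,33.5,39.3,0,0.066,0,33.5,39.3,0,0.066,0,0,0,-30,0,0,0,0,-30,0,0,0,0,-30,0,0,0,0,0,0,0,0,0,0,0,0]' --squeeze 6

```text
clock: 2.48
eef_pos: [593.7, 14.4, 141.7]
eef_rot: [3.14, -0.0, 1.152]
wrist_force: [-0.5, 0.4, 0.8]
finger_gap: 93.9
finger_force: 0.0
```

Run:
```python
from h import *
from scipy.optimize import least_squares
p,d,i=cam('scene'); P=cloud(d,i)
cv2.imwrite('pics/s1.png',cv2.resize(p[140:260,220:420],(800,480)))
for c0,z in(((593,15,36),28),((471,199,34),28)):
    q=P.reshape(-1,3); q=q[(np.linalg.norm(q-c0,axis=1)<26)&(q[:,2]>z)]
    print(len(q),least_squares(lambda c:np.linalg.norm(q-c,axis=1)-20,c0,loss='soft_l1').x.round(1))
```

```text
168 [593.6  13.5  34.8]
137 [471.9 197.9  33.3]
```

View pics/s1.png

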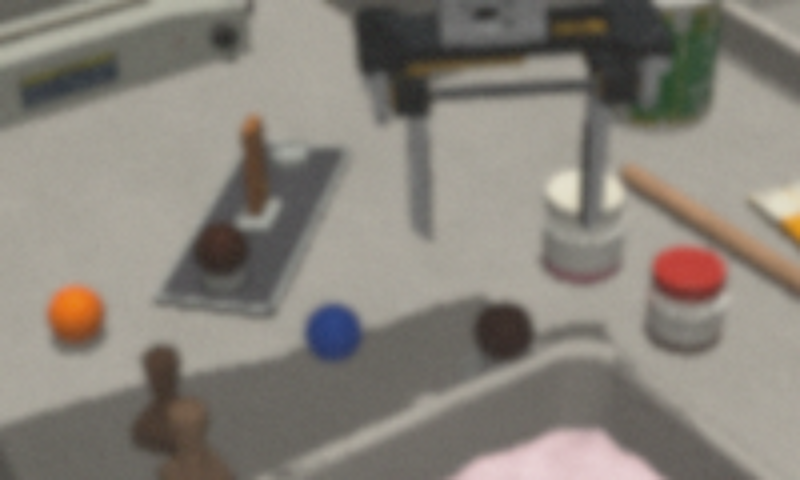

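The picture shows the gripper straddling truffle 1, crop (503,332), and clear of the tray and jars. Both cameras agree on its position to about 1 mm. Descending and closing gently.

Emit:
step_arm --series '[0,0,-25,0,0,0,0,-25,0,0,0,0,-20,0,0,0,0,-15,0,0,0,0,-10,0,0.1,0,0,-4,0,0.2,0,0,0,0,0.3,0,0,0,0,0.4,0,0,0,0,0.45,0,0,0,0,0.5,0,0,0,0,0.53,0,0,0,0,0.55,0,0,0,0,0.57,0,0,0,0,0.59,0,0,0,0,0.61,0,0,0,0,0.63,0,0,0,0,0.66,0,0,0,0,0.7,0,0,0,0,0.7]' --squeeze 6

```text
clock: 4.9
eef_pos: [593.3, 14.4, 41.5]
eef_rot: [3.141, -0.0, 1.152]
wrist_force: [1.6, -0.9, 1.1]
finger_gap: 39.4
finger_force: 6.0
```

Emit:
step_arm --series '[0,0,5,0,0.7,0,0,15,0,0.7,0,0,25,0,0.7,0,0,25,0,0.7,0,0,10,0,0.7,-0.7,8,0,-0.022,0.7,-0.7,16,0,-0.022,0.7,-0.7,24,0,-0.022,0.7,-0.7,28,0,-0.022,0.7,-0.7,28,0,-0.022,0.7,-0.7,28,0,-0.022,0.7,-0.7,28,0,-0.022,0.7,-0.7,28,0,-0.022,0.7,-0.7,28,0,-0.022,0.7,-0.7,28,0,-0.022,0.7,-0.7,28,0,-0.022,0.7,-0.7,20,0,-0.022,0.7,-0.7,12,0,-0.022,0.7,-0.7,7,0,-0.022,0.7,0,0,0,0,0.7]'

```text
clock: 7.4
eef_pos: [583.0, 325.7, 120.7]
eef_rot: [-3.141, 0.001, 0.844]
wrist_force: [0.3, 0.6, -0.3]
finger_gap: 39.8
finger_force: 6.0
```

Run:
```python
from h import *
from scipy.optimize import least_squares
s=manip.read_state(); print(s['clock'],s['eef_pos'],s['eef_rot'],s['finger_gap'],s['finger_force'])
p,d,i=cam('scene'); P=cloud(d,i)
e=s['eef_pos'].copy(); e[2]-=6; q=P.reshape(-1,3); q=q[(np.linalg.norm(q-e,axis=1)<26)&(q[:,2]<e[2]+16)]
dark=None
print(e,len(q),q.mean(0))
cv2.imwrite('pics/s2.png',cv2.resize(p[110:230,220:370],(800,600),interpolation=cv2.INTER_CUBIC))
m=p.reshape(-1,3).max(1)<75; Q=P.reshape(-1,3)[m]; Q=Q[np.linalg.norm(Q-e,axis=1)<26]
print(len(Q),least_squares(lambda c:np.linalg.norm(Q-c,axis=1)-20,e,loss='soft_l1').x.round(1))
# pocket from top: bright pixels from initial picture
p,d,i=load('top'); g=p[180:199,194:214].mean(-1); b=g>130; v,u=np.nonzero(b); print(b.sum(),u.mean()+194,v.mean()+180, at_z(u.mean()+194,v.mean()+180,16,i))
```

```text
7.4 [582.98478104 325.67924867 120.74045208] [-3.14114623e+00  9.40170236e-04  8.43794361e-01] 39.787604196621444 6.000134199857712
[582.98478104 325.67924867 114.74045208] 130 [575.89962207 315.65090936 117.43378951]
112 [582.8 325.5 114.5]
126 202.76984126984127 188.015873015873 [586.752046   330.15490818  16.        ]
```

View pics/s2.png

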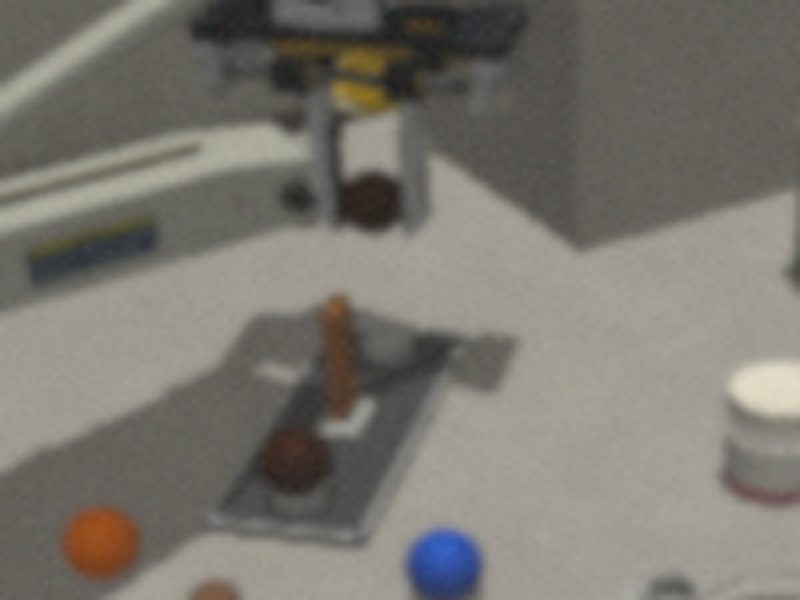

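The truffle is held and hangs over the empty pocket, crop (385,345). Truffle 2 is still seated, crop (295,460). Lowering to just above the seat.

Emit:
step_arm --series '[0.7,-0.2,-10,0,0.7,0,0,-20,0,0.7,0,0,-20,0,0.7,0,0,-15,0,0.7,0,0,-7,0,0.7,0,0,-3,0,0.7,0,0,-1.5,0,0.7,0,0,0,0,0.7]'

```text
clock: 8.45
eef_pos: [584.3, 325.3, 45.4]
eef_rot: [3.141, -0.001, 0.844]
wrist_force: [0.1, 0.2, -0.0]
finger_gap: 39.3
finger_force: 6.0
```

Run:
```python
from h import *
p,d,i=cam('scene')
cv2.imwrite('pics/s3.png',cv2.resize(p[130:210,250:350],(800,600),interpolation=cv2.INTER_CUBIC)); print(manip.read_state()['eef_pos'])
```

```text
[584.29106152 325.31009018  45.40710909]
```

View pics/s3.png

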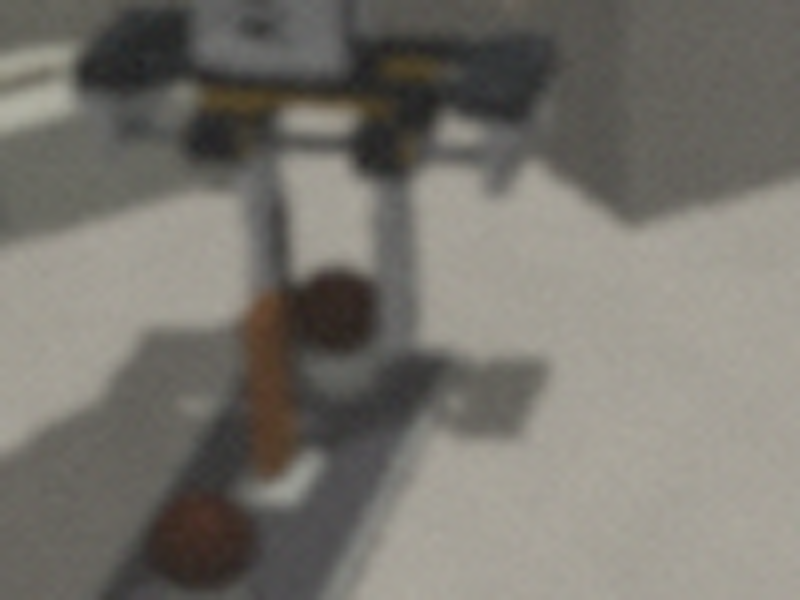

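The ball at crop (340,312) is centred over the pedestal at crop (342,372). Lowering in small steps.

Emit:
step_arm --series '[0,0,-1,0,0.7,0,0,-1,0,0.7,0,0,-1,0,0.7,0,0,-1,0,0.7,0,0,-0.5,0,0.7,0,0,0,0,0.7]'

```text
clock: 9.25
eef_pos: [584.1, 325.2, 40.4]
eef_rot: [-3.142, 0.0, 0.844]
wrist_force: [-0.3, -0.2, 0.1]
finger_gap: 39.3
finger_force: 6.0
```

Emit:
step_arm --series '[0,0,-0.5,0,0.7,0,0,-0.5,0,0.7,0,0,0,0,0.7]'

```text
clock: 9.62
eef_pos: [584.2, 325.3, 39.6]
eef_rot: [3.141, -0.0, 0.844]
wrist_force: [0.2, -0.1, 1.1]
finger_gap: 39.2
finger_force: 6.0
```

Emit:
step_arm --series '[0,0,0,0,0.6,0,0,0,0,0.58,0,0,0,0,0.57,0,0,0,0,0.56,0,0,0,0,0.54,0,0,0,0,0.5,0,0,0,0,0.4,0,0,0,0,0.3,0,0,0,0,0.3,0,0,5,0,0.3,0,0,10,0,0.3,0,0,25,0,0.3,0,0,30,0,0.3,0,0,30,0,0.3,0,0,20,0,0.3,0,0,0,0,0.3]' --squeeze 3

```text
clock: 11.62
eef_pos: [584.5, 325.5, 161.0]
eef_rot: [3.141, -0.002, 0.844]
wrist_force: [0.7, 0.2, -0.3]
finger_gap: 66.1
finger_force: 0.0
```

Run:
```python
from h import *
from scipy.optimize import least_squares
p,d,i=cam('scene'); P=cloud(d,i)
m=p.reshape(-1,3).max(1)<90
for c0 in((584,325.5,34),(471,199,34)):
    q=P.reshape(-1,3)[m]; q=q[(np.linalg.norm(q-c0,axis=1)<27)&(q[:,2]>22)]
    print(len(q),least_squares(lambda c:np.linalg.norm(q-c,axis=1)-20,c0,loss='soft_l1').x.round(1))
cv2.imwrite('pics/s4.png',cv2.resize(p[130:210,250:350],(800,600),interpolation=cv2.INTER_CUBIC))
```

```text
106 [583.9 324.1  32.9]
151 [471.6 197.5  33.1]
```

View pics/s4.png

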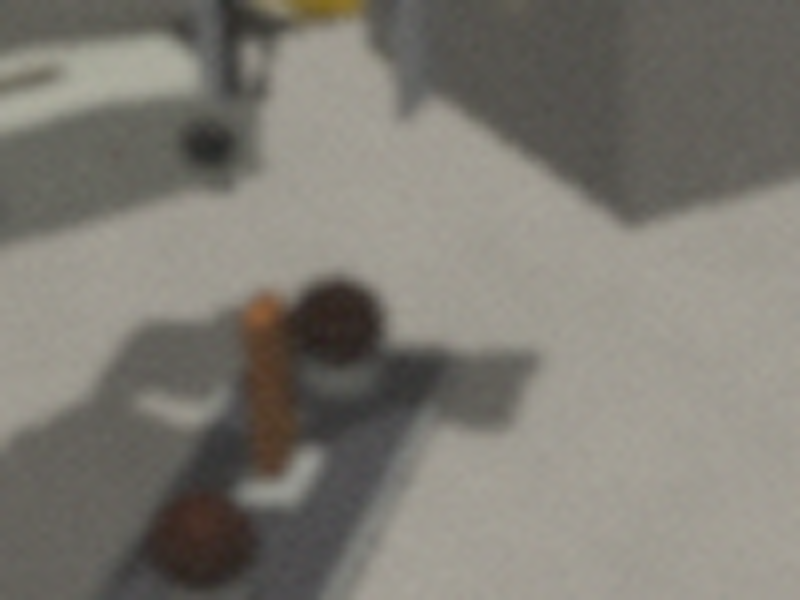

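Truffle 1 now lies in its pocket at crop (340,320), at the same height as truffle 2, and both are about 170 mm apart as they should be. Going to the grip.

Emit:
step_arm --series '[-10,-12,0,0,0.3,-18,-20,0,0,0.3,-18,-20,0,0,0.3,-10.5,-12,0,0,0.3,0,0,0,0,0.3,0,0,-20,0,0.3,0,0,-25,0,0.3,0,0,-20,0,0.3,0,0,-12,0,0.4,0,0,0,0,0.5,0,0,0,0,0.6,0,0,0,0,0.7,0,0,0,0,0.75,0,0,0,0,0.8,0,0,0,0,0.83,0,0,0,0,0.86,0,0,0,0,0.88,0,0,0,0,0.9,0,0,0,0,0.95,0,0,0,0,1]' --squeeze 8

```text
clock: 14.18
eef_pos: [527.6, 261.2, 82.5]
eef_rot: [-3.142, -0.0, 0.844]
wrist_force: [-1.1, 0.3, 0.5]
finger_gap: 11.9
finger_force: 8.0
```

Emit:
step_arm --series '[0,0,0,0,1,0,0,0,0,1,0,0,0,0,1]' --squeeze 45

```text
clock: 14.55
eef_pos: [527.6, 261.2, 82.4]
eef_rot: [-3.142, 0.0, 0.844]
wrist_force: [-1.2, 0.1, 0.2]
finger_gap: 11.4
finger_force: 45.0
```

Emit:
step_arm --series '[0,0,2,0,1,0,0,4,0,1,0,0,6,0,1,0,0,8,0,1,0,0,10,0,1,0,0,12,0,1,0,0,14,0,1,0,0,15,0,1,0,0,15,0,1,0,0,14,0,1,0,0,12,0,1,0,0,10,0,1,0,0,8,0,1,0,0,6,0,1,0,0,4,0,1,0,0,2,0,1,0,0,0,0,1,0,0,0,0,1]'

```text
clock: 16.8
eef_pos: [527.5, 261.2, 224.2]
eef_rot: [-3.141, 0.0, 0.844]
wrist_force: [-0.2, 0.3, -3.6]
finger_gap: 11.6
finger_force: 45.0
```

```bash
cat > chk.py <<'E'
from h import *
import sys
from scipy.optimize import least_squares
s=manip.read_state(); e=np.array(s['eef_pos']); print(s['clock'],e,s['wrist_force'],s['moment'])
y=s['eef_rot'][2]; ax=np.array([np.cos(y),np.sin(y),0])
p,d,i=cam('scene'); P=cloud(d,i); m=p.reshape(-1,3).max(1)<90
for k in(1,-1):
    c0=e+ax*85*k-[0,0,48]
    q=P.reshape(-1,3)[m]; q=q[(np.linalg.norm(q-c0,axis=1)<27)&(q[:,2]>c0[2]-10)]
    print(len(q),c0.round(1),least_squares(lambda c:np.linalg.norm(q-c,axis=1)-20,c0,loss='soft_l1').x.round(1))
cv2.imwrite('pics/'+sys.argv[1],p)
E
python3 chk.py s5.png
```

```text
16.8 [527.5312036  261.19896865 224.18842514] [-0.21646668  0.3331892  -3.64356648] [ 0.00241828 -0.04730732 -0.01067221]
98 [584.  324.7 176.2] [584.4 323.9 175.3]
167 [471.  197.7 176.2] [471.8 197.7 175.2]
```

View pics/s5.png

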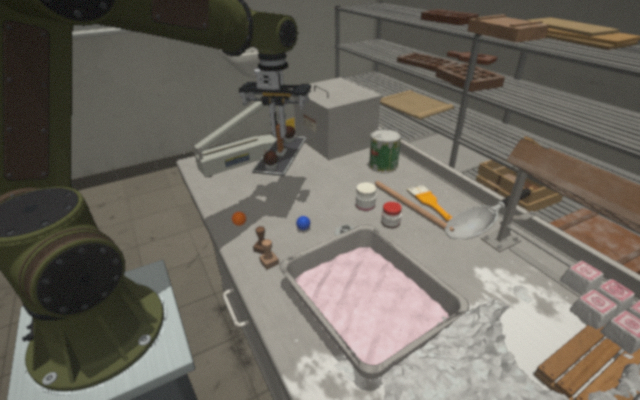

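The carrier hangs level with both truffles seated. Carrying it to the tray centre.

Emit:
step_arm --series '[-0.9,-5,0,0,1,-0.9,-10,0,0,1,-0.9,-15,0,0,1,-0.9,-20,0,0,1,-0.9,-25,0,0,1,-0.9,-30,0,0,1,-0.9,-32,0,0,1,-0.9,-32,0,0,1,-0.9,-32,0,0,1,-0.9,-32,0,0,1,-0.9,-32,0,0,1,-0.9,-32,0,0,1,-0.9,-32,0,0,1,-0.9,-32,0,0,1,-0.9,-30,0,0,1,-0.9,-25,0,0,1,-0.9,-20,0,0,1,-0.9,-15,0,0,1,-0.9,-10,0,0,1,-0.9,-5,0,0,1]'

```text
clock: 19.35
eef_pos: [509.5, -205.1, 224.4]
eef_rot: [-3.141, -0.0, 0.844]
wrist_force: [-0.9, 0.7, -3.5]
finger_gap: 11.3
finger_force: 45.0
```

Emit:
step_arm --series '[0,0,0,0,1,0,0,0,0,1,0,0,0,0,1,0,0,0,0,1,0,0,0,0,1,0,0,0,0,1]'

```text
clock: 20.1
eef_pos: [509.6, -204.8, 224.5]
eef_rot: [3.142, 0.0, 0.844]
wrist_force: [-0.7, -0.1, -4.3]
finger_gap: 11.5
finger_force: 45.0
```

```bash
python3 chk.py s6.png
```

```text
20.1 [ 509.61011108 -204.76593043  224.46266681] [-0.7293064  -0.06894304 -4.30701702] [-0.04190465 -0.04634488  0.03374207]
58 [ 566.1 -141.3  176.5] [ 566.4 -142.7  175.2]
427 [ 453.1 -268.3  176.5] [ 453.7 -269.3  175. ]
```

View pics/s6.png

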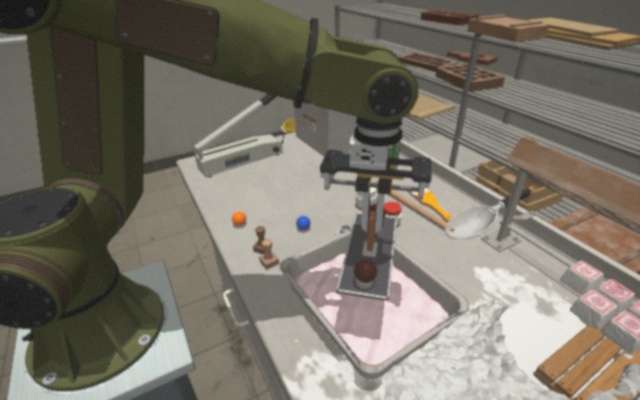

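The carrier hangs level over the tray. Truffle 2 is visible at (366,270) and the fit puts both truffles at their seats. The underside is about 82 mm above the rim, and the jars and stamps stand where they were.

```bash
python3 -c "
from cell import manip; print(manip.sign_off())"
```

```text
the job is handed in; nothing more can be done
None
```

The job is handed in, with no verdict returned: at the last check truffle 1 sat in its pocket, and the carrier was held still and level about 80 mm above the powder tray's rim, with both truffles seated.

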